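# Dip the vacuum pump's oil and present the rod for reading

### The arm

A 7-joint arm with a two-finger parallel gripper is mounted at the origin on a cart in front of the work surface, level with it; the furniture and walls round the work are solid. World frame = base frame: x ahead of the robot, y to its left, z up, the work surface at z = 0. Lengths are in m, angles in rad, forces in N, time in s.
With the tool pointing down it reaches from about 0.425 to 0.925 m from the base axis. Payload 6.8 kg.
Tool frame: the origin (TCP) lies midway between the tips of the shut fingers; the grasp point (between the pads) lies 19 mm behind it; z points along the fingers, x is the direction in which the jaws open and shut, and the axes are right-handed (so a half turn about z gives the same grasp; the last joint's range is limited). The gripper opens to 85 mm and grips with 20 to 120 N. Pads are 22 mm wide; open, the fingers measure 114 mm over their backs; the gripper's body (76 mm by 85 mm) begins 54 mm behind the grasp point. The pads swing forward as they close: fully open they stand 13 mm farther back than shut.
Start: joints at [-0.108, 0.477, 0.022, 1.555, -0.011, 1.109, -0.083], TCP at [0.675, 0, 0.231] pointing down, gripper open.
Joint ranges: [-2.96, 2.96], [-0.34, 2.1], [-1.41, 1.46], [0.24, 2.44], [-1.37, 4.51], [0.17, 1.92], [-2.96, 2.96]. Speed limits (rad/s): [2.39, 2.39, 3.14, 3.14, 3.14, 3.14, 3.14].

### API

Orientations are given as a unit quaternion [w, x, y, z].
In Python, from station import * gives the robot as it stands.
- The arm moves only by the shell command python3 -m handwheel 'ROWS' [FORCE]. ROWS is JSON, a list of rows, each an object of numbers: "grip": the finger opening in cm, from 0 to 8.54; "tx", "ty", "tz": the shift along the tool's x, y, z in cm; "yaw": the turn about the tool's z in degrees. In form: [{"grip": .., "tx": .., "ty": .., "tz": .., "yaw": ..}, ...]. A call has 1 to 5 rows; each row shifts and turns the commanded pose from where the row before left it, along the tool's axes as they then stand; what a row does not reach is not made up. A row lasts 1/10 s, in which the tool goes at most 50 mm and 8.59 degrees, less where a joint would pass 70% of its speed; a pose out of reach is approached as far as the arm can. A call is refused whole if a number of a shift passes 5 or a number of a turn 8.59, either way. A call with a gripper value outside its range is refused whole. The fingers move at their own pace and stop on an object; FORCE is the grip in N (left out, the last holds). Time passes only in rows, so rows that do not move let the fingers close. It gives the time, the measured TCP pose, the force and the opening at its end, in the units of the state.
- get_obs(): the state, without advancing time (a new reading comes with each control period).
- read_camera(name): name is "scene" or "side" or "wrist"; returns a dict with "image" (400x640x3 uint8, blue, green, red), "intrinsics" (3x3 intrinsics, pixels), "position" and "attitude" of the camera in the world; the wrist camera has in their place "hand_eye" (4x4, takes a point from camera to tool coordinates, whose origin is the TCP and whose axes are the tool frame's). Camera axes: x right, y down, z forward; pixel columns grow to the right and rows downward; lengths in m; the calibration is good to about 2 mm. A picture is of the moment at which its call begins: read the wrist's pose just before it. There is no depth.
- hand_in(): hands the job in, once; it reports no verdict.
The state is a dict: "t": time; "q": joint angles; "joint_vel": joint speeds; "joint_torque": joint torques, N m; "eef_pos": TCP position; "tool_rot": TCP orientation; "contact_force": force on the tool from outside, world axes, zero at the start; "torque": the same for the moment, N m; "gripper_width": opening from 0.0 (shut) to 1.0 (fully open).
Only numpy, scipy, OpenCV 4.12 (cv2) and the standard library are available. Lean on these libraries where they do the work, as an engineer would, in place of code of your own. Each camera call takes 0.05 s, during which the arm holds its last target. There are 200 camera calls.

### The job

Check the oil of the blue vacuum pump: flip open the red dust cap on its slanted filler neck, take the dip rod by its yellow handle from its grey rest and push it down the neck until its brass collar stops on the mouth. Then draw the rod fully out and hold it level with its tip a few centimetres above the white tile, so that it can be read; finish there, still holding the rod in the gripper and touching neither tile nor bench with it, and leave the other things on the bench undisturbed.

Things in the scene. Friction and masses are not known exactly. Their poses are not given: they have to be found in the camera images.
- pump: Blue and grey bench vacuum pump, fixed, 130 x 285 mm, 175 mm high, long side along its y axis. Origin on the bench under the middle of the blue oil case (110 x 110 mm, top 115 mm high); +y runs toward the grey motor, -y toward the end that carries the filler neck, z up.
- filler_neck: Slanted steel filler neck, fixed to the pump, rising outward at 40 degrees above level. Origin at the centre of its mouth, 143 mm above the bench; z points out along the bore (the rod goes in along -z), y uphill across the mouth, back over the pump; x level. Rim 31 mm, tube 22 mm outside. Bore 12 mm wide, funnelled to 21 mm at the mouth (last 8 to 14 mm), free for 130 mm of depth.
- dust_cap (a joint): Red plastic dust cap hinged below the neck's mouth; rad, 0 = shut, grows as it swings out and down, 2.9 = fully open, hanging folded under the neck. It has no spring or latch and weighs 20 g: pushed outward past about 0.7 rad it falls fully open by its own weight.
- cap_tab (a point): Middle of the cap's tab (15 mm wide, 4 mm thick), which sticks up past the rim; cap shut, it is 29 mm uphill of the mouth's centre along the neck's y, and the tab spans 17 to 41 mm there. The space behind it, on the pump side, is free above the tube: pushing the tab from there level outward (the level part of the neck's z) opens the cap. Moves with the cap.
- gauge_rod: Dip rod, 195 mm long, 70 to 110 g: round steel rod 8 mm thick with two black rings near its tapered tip; brass collar 28 mm across; yellow handle 14 mm wide (y), 18 mm high (z). Origin on the axis at the collar's seat face, x toward the tip; tip at x = 115 mm, collar 0 to -6 mm, handle -6 to -80 mm. At the start it lies level in its rest, axis 50 mm above the bench, handle free on both sides.
- rod_tip (a point): Tip of the rod, 115 mm from the collar's seat face. Axes as the rod.
- rod_grip (a point): Good place to grip the handle, on the axis, 36 mm behind the collar's seat face. Axes as the rod.
- rod_rest: Grey rest for the rod, fixed, 110 x 50 mm base 8 mm thick; two notched posts 34 mm either side of the middle, 61 mm high, open at the top. Origin under its middle, x axis along the rod toward its tip. The handle overhangs the base.
- tile: White glazed tile, fixed, 108 x 108 mm, 8 mm thick, lying on the bench. Origin under its middle, z up.
- filled_0: Small amber dropper bottle, 33 mm wide, 104 mm high, loose, not to be disturbed. Origin under its middle.
- filled_1: Another amber dropper bottle of the same size, loose, not to be disturbed. Origin under its middle.
- beaker: Clear beaker, 55 mm wide, 62 mm high, loose, not to be disturbed. Origin under its middle.
- mortar: White porcelain mortar, 71 mm wide, 54 mm high, loose, not to be disturbed. Origin under its middle.
- funnel: White funnel standing on its rim, 65 mm wide, 69 mm high, loose, not to be disturbed. Origin under its middle.

How it is judged:
By the outcome, as a careful person would: the job done as asked, in the order asked, and still so for the second after the job is handed in, while the arm keeps its last pose, push and grip.
It also fails if it takes over 67 s, if anything falls off the work surface, if the arm or the gripper's body presses on something with over 40 N, if the wrist force passes 120 N, or if a joint passes its speed limit or range.

## Working session

There is one attempt and no reset: what is moved stays moved. The work goes in short steps, Python scripts to look and compute and a shell command to move; the robot and the scene stay as the last step left them, time stands still between calls to the robot, and variables do not carry over. Pictures are saved under pics/ and viewed, about 8 in all and at most 12, crops included, and the job is handed in when it is done.

```bash
ls; mkdir -p pics; python3 - <<'E'
from station import *
import cv2,numpy as np
o=get_obs();print({k:np.round(v,3).tolist() for k,v in o.items()})
for n in ["scene","side","wrist"]:
    c=read_camera(n);cv2.imwrite(f"pics/{n}0.png",c["image"])
    for k in c:
        if k!="image":print(n,k,np.round(np.array(c[k]),4).tolist())
E
```

```text
pics
{'t': 0.0, 'q': [-0.108, 0.478, 0.022, 1.557, -0.012, 1.109, -0.083], 'joint_vel': [-0.001, 0.001, -0.001, 0.001, -0.0, -0.002, 0.001], 'joint_torque': [-0.001, -59.644, 1.608, -28.119, 0.012, 0.009, 0.0], 'eef_pos': [0.674, 0.0, 0.23], 'tool_rot': [0.0, 1.0, 0.0, -0.001], 'contact_force': [-0.31, -0.604, -0.269], 'torque': [0.013, -0.01, -0.036], 'gripper_width': 1.003}
scene intrinsics [[433.6859, 0.0, 323.5055], [0.0, 433.6859, 195.0146], [0.0, 0.0, 1.0]]
scene position [-0.0791, -0.5959, 0.8028]
scene attitude [-0.3828, 0.8254, -0.3712, 0.1855]
side intrinsics [[462.6556, 0.0, 328.1108], [0.0, 462.6556, 197.0497], [0.0, 0.0, 1.0]]
side position [-0.1582, 0.6222, 1.0401]
side attitude [0.1584, -0.3601, 0.8375, -0.3793]
wrist intrinsics [[295.7352, 0.0, 314.1899], [0.0, 295.7352, 200.8953], [0.0, 0.0, 1.0]]
wrist hand_eye [[1.0, 0.0003, 0.0002, -0.0013], [-0.0003, 0.9536, 0.301, -0.0774], [-0.0001, -0.301, 0.9536, -0.1427], [0.0, 0.0, 0.0, 1.0]]
```

View pics/scene0.png

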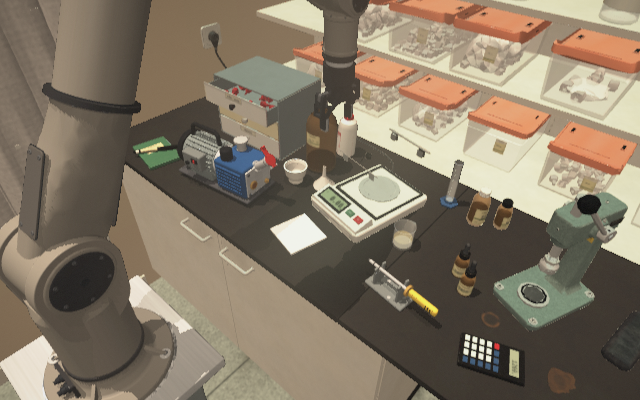

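View pics/side0.png

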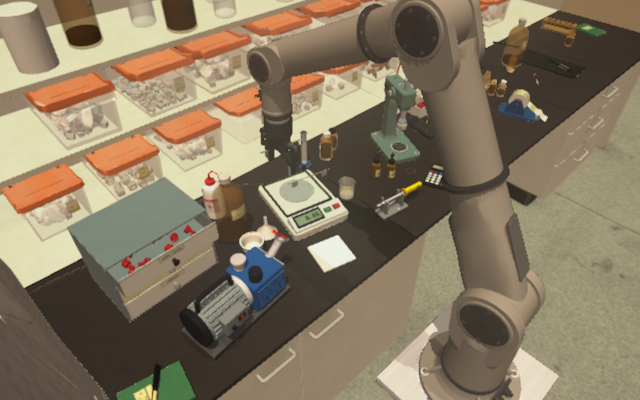

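The scene view shows the pump (~240,170), red cap (~268,155), tile (~298,233) and rod (handle ~422,303). The side view has the pump at (255,280), cap ~(280,235), tile (331,253) and handle (413,188). Next I'll zoom in on these and measure.

```bash
cat > h.py <<'E'
from station import *
import cv2,numpy as np
from scipy.spatial.transform import Rotation as R
def rot(q): return R.from_quat(np.roll(q,-1)).as_matrix()
def cam(n):
    o=get_obs();c=read_camera(n);K=np.array(c["intrinsics"])
    if n=="wrist":
        H=np.array(c["hand_eye"]);T=rot(o["tool_rot"])
        return c["image"],K,T@H[:3,:3],T@H[:3,3]+np.array(o["eef_pos"])
    return c["image"],K,rot(c["attitude"]),np.array(c["position"])
def ray(C,p):
    d=C[2]@np.linalg.inv(C[1])@np.array([p[0],p[1],1.]);return C[3],d/np.linalg.norm(d)
def plane(C,p,z):
    o,d=ray(C,p);return o+d*(z-o[2])/d[2]
def tri(C1,p1,C2,p2):
    a,u=ray(C1,p1);b,v=ray(C2,p2)
    s=np.linalg.lstsq(np.c_[u,-v],b-a,rcond=None)[0]
    P,Q=a+u*s[0],b+v*s[1];return (P+Q)/2,np.linalg.norm(P-Q)
def proj(C,P):
    x=C[1]@(C[2].T@(np.array(P)-C[3]));return x[:2]/x[2]
def mask(im,lo,hi,box=None):
    m=cv2.inRange(cv2.cvtColor(im,cv2.COLOR_BGR2HSV),np.array(lo),np.array(hi))
    if box is not None:
        k=np.zeros_like(m);k[box[1]:box[3],box[0]:box[2]]=1;m*=k
    return m
def blob(m):
    n,l,s,c=cv2.connectedComponentsWithStats(m);i=1+np.argmax(s[1:,4]);return (l==i).astype(np.uint8)*255,c[i],s[i]
def crop(im,x,y,w,h,W=400,H=300): return cv2.resize(im[y:y+h,x:x+w],(W,H),interpolation=cv2.INTER_CUBIC)
E
python3 - <<'E'
from h import *
S=cam("scene");D=cam("side")
I=np.vstack([np.hstack([crop(S[0],200,120,120,90),crop(D[0],210,205,120,90)]),np.hstack([crop(S[0],350,245,100,75),crop(D[0],360,160,80,60)])])
cv2.imwrite("pics/c1.png",I)
for nm,lo,hi,bs,bd in [("yellow",(18,130,110),(35,255,255),(390,270,450,330),(390,170,440,210)),("red",(0,150,90),(8,255,255),(250,135,290,180),(262,220,300,245))]:
    r=[]
    for C,b in((S,bs),(D,bd)):
        m,c,s=blob(mask(C[0],lo,hi,b));r.append(c)
        (cx,cy),(w,h),a=cv2.minAreaRect(cv2.findNonZero(m));print(nm,c.round(1),s,round(cx,1),round(cy,1),round(w,1),round(h,1),round(a,1))
    P,e=tri(S,r[0],D,r[1]);print(nm,P.round(4),round(e,4))
for C,b in((S,(260,205,335,265)),(D,(300,230,360,280))):
    m,c,s=blob(mask(C[0],(0,0,170),(180,60,255),b))
    print("tile",s,plane(C,c,.008).round(4))
    bx=cv2.boxPoints(cv2.minAreaRect(cv2.findNonZero(m)))
    q=cv2.approxPolyDP(max(cv2.findContours(m,0,2)[0],key=len),6,True)[:,0]
    for p in q: print("  ",p,plane(C,p,.008).round(4))
E
```

```text
yellow [421.6 300.9] [405 286  33  31 324] 421.0 301.0 39.8 10.0 39.8
yellow [411.5 187.3] [401 181  21  15 125] 411.5 186.9 7.2 21.3 59.0
yellow [ 0.4946 -0.3953  0.0476] 0.0001
red [268.5 157. ] [260 146  16  21 142] 268.5 156.0 22.8 8.9 63.4
red [278.7 233.7] [273 230  14   8  35] 279.2 234.1 14.8 2.7 26.6
red [0.5473 0.1197 0.1499] 0.0028
tile [ 270  213   57   41 1263] [ 0.4943 -0.0326  0.008 ]
   [304 213] [0.5619 0.0085 0.008 ]
   [270 229] [0.4565 0.0315 0.008 ]
   [290 253] [ 0.431  -0.0664  0.008 ]
   [326 237] [ 0.5327 -0.0961  0.008 ]
tile [ 308  235   48   37 1010] [ 0.4945 -0.0239  0.008 ]
   [337 235] [ 0.5346 -0.0883  0.008 ]
   [308 247] [0.5587 0.01   0.008 ]
   [324 271] [0.4587 0.0383 0.008 ]
   [355 258] [ 0.4318 -0.0614  0.008 ]
```

View pics/c1.png

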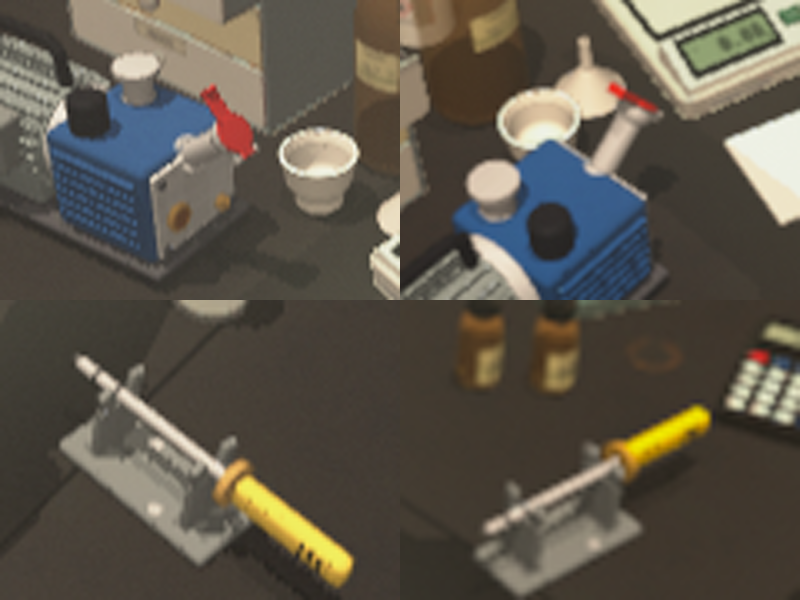

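The zoomed crop shows the pump, neck, cap, rod and rest clearly in both views. The tile centre is near (0.495,-0.028) and the handle near (0.495,-0.395,0.048). The text gives the axis at 0.050, so that agrees. Next is the pump heading, the rod axis and where the obstacles are.

```bash
python3 - <<'E'
from h import *
S=cam("scene");D=cam("side")
s=lambda x,y:(200+x*.3,120+y*.3)
d=lambda x,y:(210+(x-400)*.3,205+y*.3)
print("case top S",[plane(S,s(*p),.115).round(3).tolist() for p in[(150,165),(50,128)]])
print("case top D",[plane(D,d(*p),.115).round(3).tolist() for p in[(548,142),(648,212),(548,285)]])
T={"rim":((231,137),(634,110)),"neckbase":((186,150),(598,165)),"tabtip":((210,92),(612,88)),"capbottom":((245,157),(658,110)),
"grey knob":((136,62),(494,172)),"black":((88,97),(552,216)),"mortar":((318,145),(540,108))}
for k,(a,b) in T.items():
    P,e=tri(S,s(*a),D,d(*b));print(k,P.round(4),round(e,4))
s=lambda x,y:(350+x*.25,245+(y-300)*.25)
d=lambda x,y:(360+(x-400)*.2,160+(y-300)*.2)
for k,(a,b) in {"tip":((80,358),(488,526)),"collar":((233,480),(620,455)),"end":((341,572),(703,415))}.items():
    P,e=tri(S,s(*a),D,d(*b));print(k,P.round(4),round(e,4))
for k,p in {"bottleA":(462,277),"bottleB":(467,294),"beaker":(403,246),"funnel":(322,189),"mortar":(294,182)}.items(): print(k,plane(S,p,0.0).round(3))
E
```

```text
case top S [[0.496, 0.16, 0.115], [0.475, 0.259, 0.115]]
case top D [[0.581, 0.18, 0.115], [0.47, 0.167, 0.115], [0.467, 0.265, 0.115]]
rim [0.5459 0.1182 0.136 ] 0.0014
neckbase [0.5375 0.1629 0.1082] 0.0032
tabtip [0.5454 0.1368 0.1723] 0.0024
capbottom [0.5408 0.0987 0.1274] 0.0039
grey knob [0.5581 0.2437 0.1473] 0.0012
black [0.4984 0.2354 0.1435] 0.0024
mortar [0.6613 0.1347 0.0606] 0.0005
tip [ 0.5126 -0.2456  0.0497] 0.0018
collar [ 0.4977 -0.3594  0.0506] 0.0
end [ 0.4859 -0.4327  0.0498] 0.0008
bottleA [ 0.656 -0.418 -0.   ]
bottleB [ 0.617 -0.451  0.   ]
beaker [ 0.647 -0.258  0.   ]
funnel [0.681 0.047 0.   ]
mortar [0.65  0.131 0.   ]
```

View pics/wrist0.png

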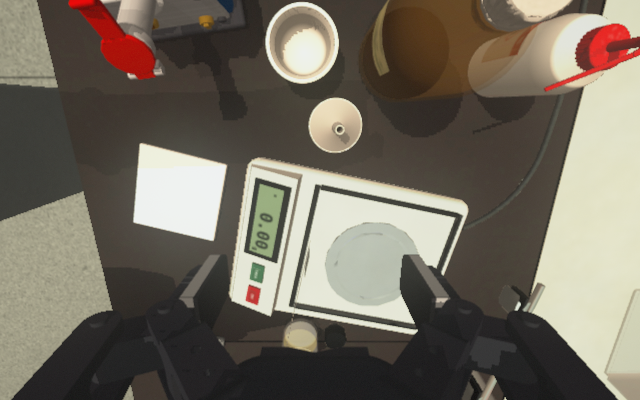

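The wrist view shows the shut cap at (130,45), plus the tile, scale, funnel and mortar. The rod heading is about 82°, and the neck's inward heading is about 97 to 102°. I'll move near the pump and measure the neck from two wrist positions.

```bash
cat > snap.py <<'E'
from h import *
import sys,pickle
C=cam("wrist");pickle.dump(C,open(sys.argv[1]+".pkl","wb"));cv2.imwrite("pics/"+sys.argv[1]+".png",C[0])
E
python3 -m handwheel '[{"tx":-4.2},{"tx":-4.2},{"tx":-4.2},{"ty":-1},{"ty":0}]' && python3 snap.py wa && python3 -m handwheel '[{"ty":-4},{"ty":-3},{"ty":0},{"ty":0}]' && python3 snap.py wb && python3 - <<'E'
from h import *
import pickle
A=pickle.load(open("wa.pkl","rb"))[0];B=pickle.load(open("wb.pkl","rb"))[0]
cv2.imwrite("pics/wab.png",np.hstack([crop(A,180,0,267,200,400,300),crop(B,180,0,267,200,400,300)]))
E
```

```text
invalid input
```

```bash
python3 -m handwheel '[{"grip":8.5,"tx":-4.2,"ty":0,"tz":0,"yaw":0},{"grip":8.5,"tx":-4.2,"ty":0,"tz":0,"yaw":0},{"grip":8.5,"tx":-4.2,"ty":-1,"tz":0,"yaw":0},{"grip":8.5,"tx":0,"ty":0,"tz":0,"yaw":0},{"grip":8.5,"tx":0,"ty":0,"tz":0,"yaw":0}]' && python3 snap.py wa && python3 -m handwheel '[{"grip":8.5,"tx":0,"ty":-4,"tz":0,"yaw":0},{"grip":8.5,"tx":0,"ty":-3,"tz":0,"yaw":0},{"grip":8.5,"tx":0,"ty":0,"tz":0,"yaw":0},{"grip":8.5,"tx":0,"ty":0,"tz":0,"yaw":0}]' && python3 snap.py wb && python3 - <<'E'
from h import *
import pickle
A=pickle.load(open("wa.pkl","rb"))[0];B=pickle.load(open("wb.pkl","rb"))[0]
cv2.imwrite("pics/wab.png",np.hstack([crop(A,180,0,267,200,400,300),crop(B,180,0,267,200,400,300)]))
E
```

```text
t: 0.85
eef_pos: [0.5487, 0.0102, 0.2318]
tool_rot: [-0.0, 1.0, 0.0, 0.0]
contact_force: [-0.1, -0.1, -0.0]
gripper_width: 0.998
t: 1.3
eef_pos: [0.5503, 0.0804, 0.2313]
tool_rot: [0.0, 1.0, 0.001, 0.0]
contact_force: [0.6, -0.1, 0.3]
gripper_width: 0.994
```

View pics/wab.png

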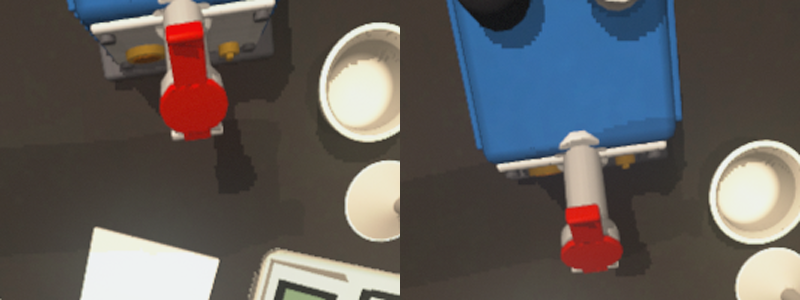

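The left and right wrist shots show the cap disc at about (195,104) and (592,253), with the tab above it, the neck tube, the front-plate edge and a free oil-case top.

```bash
python3 - <<'E'
from h import *
import pickle
A=pickle.load(open("wa.pkl","rb"));B=pickle.load(open("wb.pkl","rb"))
a=lambda x,y:(180+x/1.5,y/1.5); b=lambda x,y:(180+(x-400)/1.5,y/1.5)
for k,(p,q) in {"disc":((194,104),(591,253)),"tabtop":((184,31),(582,211)),"tubebase":((180,10),(579,143)),"plateL":((92,36),(499,168)),"plateR":((273,6),(666,147)),"mortar":((365,82),(755,192)),"tileTL":None,"funnel":((378,201),(776,284))}.items() if 0 else [(k,v) for k,v in {"disc":((194,104),(591,253)),"tabtop":((184,31),(582,211)),"tubebase":((180,10),(579,143)),"plateL":((92,36),(499,168)),"plateR":((273,6),(666,147)),"mortar":((365,82),(755,192))}.items()]:
    P,e=tri(A,a(*p),B,b(*q));print(k,P.round(4),round(e,4))
for C in(A,B):
    m,c,s=blob(mask(C[0],(0,150,90),(8,255,255),(230,0,420,200)));print(s,c)
P=[plane(B,b(*p),.115) for p in((499,168),(666,147))];v=P[1]-P[0];print(np.degrees(np.arctan2(v[1],v[0]))+90)
# predicted features for azimuth hypotheses
S=cam("scene");D=cam("side")
E
```

```text
disc [0.5439 0.1131 0.1501] 0.0003
tabtop [0.5405 0.1369 0.1748] 0.0001
tubebase [0.5355 0.1684 0.0888] 0.0001
plateL [0.4872 0.1539 0.0954] 0.0006
plateR [0.5856 0.1657 0.105 ] 0.0008
mortar [0.656  0.1375 0.0539] 0.0019
[ 286   14   47   80 2337] [307.22464698  56.79289688]
[ 287  136   42   46 1235] [305.70931174 160.56437247]
96.8949970802883
```

Cap disc centre is (0.544,0.113,0.150), the tab top is at z 0.175 (expected 0.174), and the neck's inward heading is about 98°. I'll shut the fingers, come down behind the tab and push level outward.

```bash
python3 -m handwheel '[{"grip":0,"tx":-0.5,"ty":-3,"tz":0,"yaw":0},{"grip":0,"tx":-0.5,"ty":-3,"tz":0,"yaw":0},{"grip":0,"tx":-0.4,"ty":-3,"tz":0,"yaw":0},{"grip":0,"tx":0,"ty":0,"tz":0,"yaw":0},{"grip":0,"tx":0,"ty":0,"tz":0,"yaw":0}]'
python3 -m handwheel '[{"grip":0,"tx":0,"ty":0,"tz":0,"yaw":0},{"grip":0,"tx":0,"ty":0,"tz":0,"yaw":0},{"grip":0,"tx":0,"ty":0,"tz":2.3,"yaw":0},{"grip":0,"tx":0,"ty":0,"tz":2.3,"yaw":0},{"grip":0,"tx":0,"ty":0,"tz":2.2,"yaw":0}]'
python3 -m handwheel '[{"grip":0,"tx":0.2,"ty":1.6,"tz":0,"yaw":0},{"grip":0,"tx":0.2,"ty":1.6,"tz":0,"yaw":0},{"grip":0,"tx":0.2,"ty":1.6,"tz":0,"yaw":0},{"grip":0,"tx":0.2,"ty":1.6,"tz":0,"yaw":0},{"grip":0,"tx":0.2,"ty":1.6,"tz":0,"yaw":0}]'
python3 -m handwheel '[{"grip":0,"tx":0,"ty":0,"tz":0,"yaw":0},{"grip":0,"tx":0,"ty":0,"tz":-4,"yaw":0},{"grip":0,"tx":0,"ty":0,"tz":-4,"yaw":0},{"grip":8.5,"tx":0,"ty":0,"tz":-2,"yaw":0},{"grip":8.5,"tx":0,"ty":0,"tz":0,"yaw":0}]'
python3 snap.py wc; python3 - <<'E'
from h import *
import pickle
W=pickle.load(open("wc.pkl","rb"))[0];S=cam("scene");D=cam("side")
pickle.dump((S,D),open("sd.pkl","wb"))
cv2.imwrite("pics/c2.png",np.vstack([np.hstack([crop(S[0],220,120,80,60),crop(D[0],240,215,80,60)]),np.hstack([crop(W,180,0,267,200),crop(W,0,0,640,400,400,300)])]))
E
```

```text
t: 1.95
eef_pos: [0.5354, 0.1694, 0.2313]
tool_rot: [0.0, 1.0, -0.0, 0.0]
contact_force: [0.1, -0.5, -0.9]
gripper_width: 0.137
t: 2.45
eef_pos: [0.5354, 0.1688, 0.1627]
tool_rot: [0.0, 1.0, -0.001, 0.0]
contact_force: [0.3, -0.1, 0.5]
gripper_width: 0.001
t: 2.95
eef_pos: [0.5453, 0.0881, 0.1634]
tool_rot: [0.0, 1.0, -0.001, 0.0]
contact_force: [0.7, 0.2, -0.4]
gripper_width: -0.001
t: 3.45
eef_pos: [0.5469, 0.091, 0.267]
tool_rot: [-0.001, 1.0, -0.0, 0.003]
contact_force: [-0.5, 1.5, -0.6]
gripper_width: 0.331
```

View pics/c2.png

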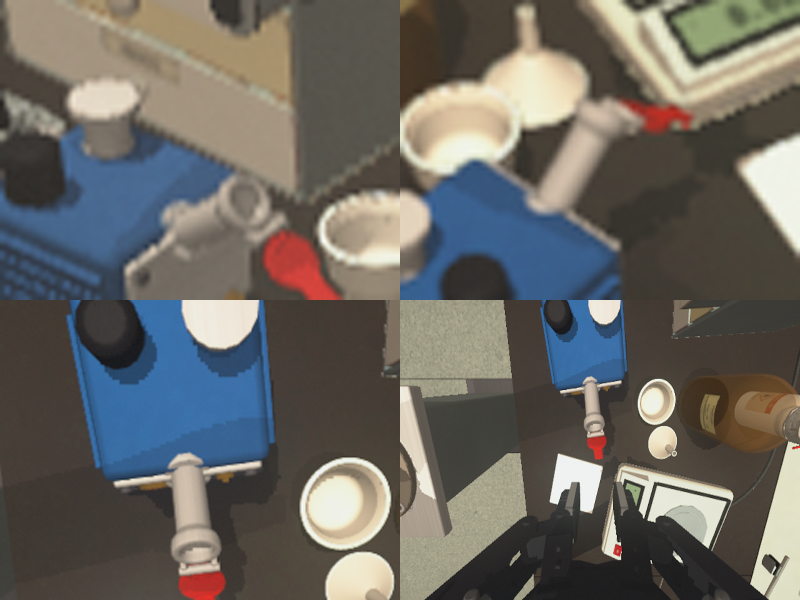

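The cap is off the mouth and swinging down (scene crop red at (290,265)), and the mouth is visible at scene px ~(268.6,160). I'll confirm it's fully open later. Next I go above the rod.

```bash
python3 -m handwheel '[{"grip":8.5,"tx":-0.5,"ty":4.8,"tz":0,"yaw":0},{"grip":8.5,"tx":-0.5,"ty":4.8,"tz":0,"yaw":0},{"grip":8.5,"tx":-0.5,"ty":4.8,"tz":0,"yaw":0},{"grip":8.5,"tx":-0.5,"ty":4.8,"tz":0,"yaw":0},{"grip":8.5,"tx":-0.5,"ty":4.8,"tz":0,"yaw":0}]'
python3 -m handwheel '[{"grip":8.5,"tx":-0.6,"ty":4.8,"tz":0,"yaw":0},{"grip":8.5,"tx":-0.6,"ty":4.8,"tz":0,"yaw":0},{"grip":8.5,"tx":-0.6,"ty":4.8,"tz":0,"yaw":0},{"grip":8.5,"tx":-0.6,"ty":4.8,"tz":0,"yaw":0},{"grip":8.5,"tx":-0.5,"ty":4.8,"tz":0,"yaw":0}]'
python3 -m handwheel '[{"grip":8.5,"tx":0,"ty":0,"tz":-0,"yaw":4},{"grip":8.5,"tx":0,"ty":0,"tz":0,"yaw":4},{"grip":8.5,"tx":0,"ty":0,"tz":4,"yaw":0},{"grip":8.5,"tx":0,"ty":0,"tz":3,"yaw":0},{"grip":8.5,"tx":0,"ty":0,"tz":0,"yaw":0}]'
python3 snap.py wd; python3 - <<'E'
from h import *
import pickle
C=pickle.load(open("wd.pkl","rb"));S,D=pickle.load(open("sd.pkl","rb"));W=pickle.load(open("wc.pkl","rb"))
print("mouth SD",*tri(S,(268.6,160),D,(280,238.6)));print("mouth SW",*tri(S,(268.6,160),W,(311.3,164.7)))
m,c,s=blob(mask(C[0],(18,130,90),(35,255,255)));print(s,c,plane(C,c,.05))
r=cv2.minAreaRect(cv2.findNonZero(m));print(r)
S=cam("scene")
cv2.imwrite("pics/c3.png",np.hstack([C[0][:,80:480],crop(S[0],220,120,80,80,400,400)]))
E
```

```text
t: 4.1
eef_pos: [0.5187, -0.1515, 0.2617]
tool_rot: [-0.0, 1.0, 0.0, -0.001]
contact_force: [1.9, 0.5, -0.3]
gripper_width: 0.995
t: 4.6
eef_pos: [0.4898, -0.3912, 0.2615]
tool_rot: [-0.001, 1.0, 0.0, -0.001]
contact_force: [1.3, 0.1, -0.1]
gripper_width: 0.995
t: 5.1
eef_pos: [0.4879, -0.3873, 0.1874]
tool_rot: [-0.003, 0.998, -0.07, -0.005]
contact_force: [0.4, 0.2, 0.4]
gripper_width: 0.992
mouth SD [0.54469324 0.12050194 0.13781107] 0.0038575317101429006
mouth SW [0.54410553 0.11843114 0.14095303] 0.0005900404402432328
[ 307  157   30   81 1336] [321.53817365 193.5       ] [ 0.49200296 -0.39080244  0.05      ]
((321.5, 197.0), (80.0, 29.0), 90.0)
```

View pics/c3.png

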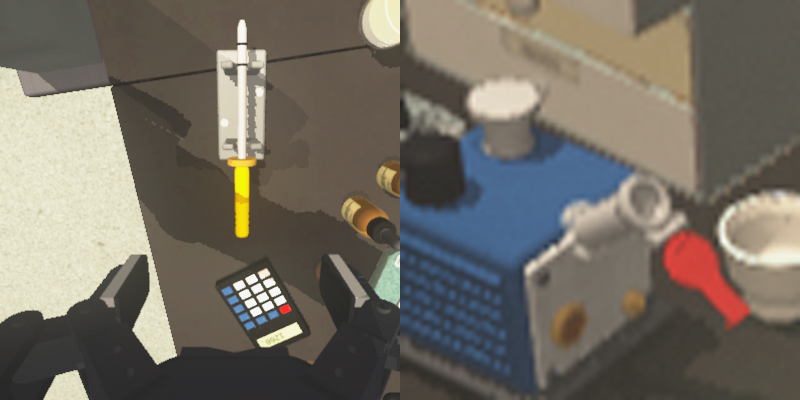

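The cap now hangs outward and down. The rod lies straight along image column 321, so the yaw matches. The handle centroid is (0.492,-0.391), giving an offset of tx +0.45. I'll descend and grip softly, so the rod can later pivot in the pads: this interface has no tilt axis.

```bash
python3 -m handwheel '[{"grip":8.5,"tx":0.45,"ty":0,"tz":4,"yaw":0},{"grip":8.5,"tx":0,"ty":0,"tz":4,"yaw":0},{"grip":8.5,"tx":0,"ty":0,"tz":4,"yaw":0},{"grip":8.5,"tx":0,"ty":0,"tz":2,"yaw":0},{"grip":8.5,"tx":0,"ty":0,"tz":0,"yaw":0}]'
python3 -m handwheel '[{"grip":8.5,"tx":0,"ty":0,"tz":0,"yaw":0}]'
python3 - <<'E'
from h import *
import pickle
S,D=pickle.load(open("sd.pkl","rb"))
M=np.array([.544,.1195,.143]);o=np.array([.139,-.99,0]);z=np.array([0,0,1.])
print("pred tabtip open",proj(S,M+.058*o-.047*z),"seen (288,182)")
print(get_obs()["eef_pos"])
E
```

```text
t: 5.7
eef_pos: [0.4947, -0.3899, 0.0518]
tool_rot: [-0.001, 0.998, -0.07, -0.001]
contact_force: [-1.4, -1.0, -0.2]
gripper_width: 1.001
t: 5.8
eef_pos: [0.4966, -0.3915, 0.055]
tool_rot: [0.001, 0.998, -0.07, 0.001]
contact_force: [0.2, -0.4, 0.7]
gripper_width: 0.997
pred tabtip open [286.40445149 181.0135376 ] seen (288,182)
[ 0.49659462 -0.39152534  0.05500253]
```

The cap's predicted fully-open tab position (286,181) matches what I saw. I'll check pose settling before the last drop.

```bash
for i in 1 2 3; do python3 -m handwheel '[{"grip":8.5,"tx":0,"ty":0,"tz":0,"yaw":0}]' | grep eef; done
python3 snap.py we; python3 - <<'E'
from h import *
import pickle
C=pickle.load(open("we.pkl","rb"))
m,c,s=blob(mask(C[0],(18,130,90),(35,255,255)));T=rot(get_obs()["tool_rot"]);p=np.array(get_obs()["eef_pos"])
P=plane(C,c,.055);print(s,c,P,T.T@(P-p))
W=pickle.load(open("wd.pkl","rb"));print(tri(W,(321.5,193.5),C,c))
E
```

```text
eef_pos: [0.497, -0.3919, 0.0558]
eef_pos: [0.4967, -0.3915, 0.0554]
eef_pos: [0.4962, -0.3911, 0.0547]
[ 282  188   53  141 4093] [308.7740044  250.60444662] [ 0.49266635 -0.38608963  0.055     ] [-0.00393678 -0.00433137 -0.00068783]
(array([ 0.49156586, -0.39338632,  0.04064879]), np.float64(0.0003702227438516258))
```

```bash
python3 -m handwheel '[{"grip":8.5,"tx":-0.4,"ty":-0.3,"tz":0,"yaw":0},{"grip":8.5,"tx":0,"ty":0,"tz":2.4,"yaw":0},{"grip":8.5,"tx":0,"ty":0,"tz":0,"yaw":0}]' && python3 -m handwheel '[{"grip":0.5,"tx":0,"ty":0,"tz":0,"yaw":0},{"grip":0.5,"tx":0,"ty":0,"tz":0,"yaw":0},{"grip":0.5,"tx":0,"ty":0,"tz":0,"yaw":0},{"grip":0.5,"tx":0,"ty":0,"tz":0,"yaw":0},{"grip":0.5,"tx":0,"ty":0,"tz":0,"yaw":0}]' 20 && python3 -m handwheel '[{"grip":0.5,"tx":0,"ty":0,"tz":0,"yaw":0},{"grip":0.5,"tx":0,"ty":0,"tz":0,"yaw":0},{"grip":0.5,"tx":0,"ty":0,"tz":0,"yaw":0}]'
```

```text
t: 6.45
eef_pos: [0.4901, -0.3854, 0.0272]
tool_rot: [-0.001, 0.998, -0.07, -0.002]
contact_force: [-0.7, 0.8, 0.2]
gripper_width: 0.995
t: 6.95
eef_pos: [0.4923, -0.3873, 0.0298]
tool_rot: [0.0, 0.998, -0.07, 0.0]
contact_force: [0.8, 0.5, 2.0]
gripper_width: 0.161
t: 7.25
eef_pos: [0.4923, -0.3873, 0.0296]
tool_rot: [0.0, 0.998, -0.07, 0.0]
contact_force: [0.4, -0.4, 2.6]
gripper_width: 0.156
```

Gripped at 13.3 mm. I'll lift, turn to the neck's heading and move to the stand-off.

```bash
python3 -m handwheel '[{"grip":0.5,"tx":0,"ty":0,"tz":-1,"yaw":0},{"grip":0.5,"tx":0,"ty":0,"tz":-2,"yaw":0},{"grip":0.5,"tx":0,"ty":0,"tz":-4,"yaw":0},{"grip":0.5,"tx":0,"ty":0,"tz":-4,"yaw":0},{"grip":0.5,"tx":0,"ty":0,"tz":-3,"yaw":0}]' 
python3 -m handwheel '[{"grip":0.5,"tx":0,"ty":0,"tz":-3,"yaw":-4},{"grip":0.5,"tx":0,"ty":0,"tz":-2,"yaw":-4},{"grip":0.5,"tx":0,"ty":0,"tz":0,"yaw":-4},{"grip":0.5,"tx":0,"ty":0,"tz":0,"yaw":-4},{"grip":0.5,"tx":0,"ty":0,"tz":0,"yaw":0}]'
python3 -m handwheel '[{"grip":0.5,"tx":1.7,"ty":-4.3,"tz":0,"yaw":0},{"grip":0.5,"tx":1.7,"ty":-4.3,"tz":0,"yaw":0},{"grip":0.5,"tx":1.7,"ty":-4.3,"tz":0,"yaw":0},{"grip":0.5,"tx":1.7,"ty":-4.3,"tz":0,"yaw":0},{"grip":0.5,"tx":1.7,"ty":-4.3,"tz":0,"yaw":0}]'
python3 -m handwheel '[{"grip":0.5,"tx":1.8,"ty":-4.3,"tz":0,"yaw":0},{"grip":0.5,"tx":1.8,"ty":-4.3,"tz":0,"yaw":0},{"grip":0.5,"tx":0,"ty":0,"tz":4,"yaw":0},{"grip":0.5,"tx":0,"ty":0,"tz":3,"yaw":0},{"grip":0.5,"tx":0,"ty":0,"tz":0,"yaw":0}]'
python3 -m handwheel '[{"grip":0.5,"tx":0,"ty":0,"tz":0,"yaw":0},{"grip":0.5,"tx":0,"ty":0,"tz":0,"yaw":0},{"grip":0.5,"tx":0,"ty":0,"tz":0,"yaw":0}]'
python3 snap.py wf; python3 - <<'E'
from h import *
import pickle
W=pickle.load(open("wf.pkl","rb"))[0];S=cam("scene");D=cam("side")
pickle.dump((S,D),open("sd2.pkl","wb"))
cv2.imwrite("pics/c4.png",np.vstack([np.hstack([crop(S[0],240,130,133,100),crop(D[0],260,200,133,100)]),np.hstack([crop(W,220,0,200,150),crop(W,200,100,200,150)])]))
E
```

```text
t: 7.75
eef_pos: [0.4919, -0.3874, 0.1721]
tool_rot: [0.0, 0.998, -0.07, 0.001]
contact_force: [0.0, -0.5, -2.1]
gripper_width: 0.162
t: 8.25
eef_pos: [0.4914, -0.387, 0.2198]
tool_rot: [-0.0, 0.998, 0.07, -0.0]
contact_force: [0.4, 0.5, -1.6]
gripper_width: 0.16
t: 8.75
eef_pos: [0.5459, -0.1606, 0.2194]
tool_rot: [-0.0, 0.998, 0.069, -0.0]
contact_force: [1.2, -0.1, -1.2]
gripper_width: 0.157
t: 9.25
eef_pos: [0.5663, -0.0717, 0.1454]
tool_rot: [-0.0, 0.998, 0.069, -0.004]
contact_force: [-1.2, -0.3, -0.5]
gripper_width: 0.163
t: 9.55
eef_pos: [0.571, -0.0727, 0.1511]
tool_rot: [0.0, 0.998, 0.069, 0.002]
contact_force: [-1.0, 0.3, -1.1]
gripper_width: 0.159
```

View pics/c4.png

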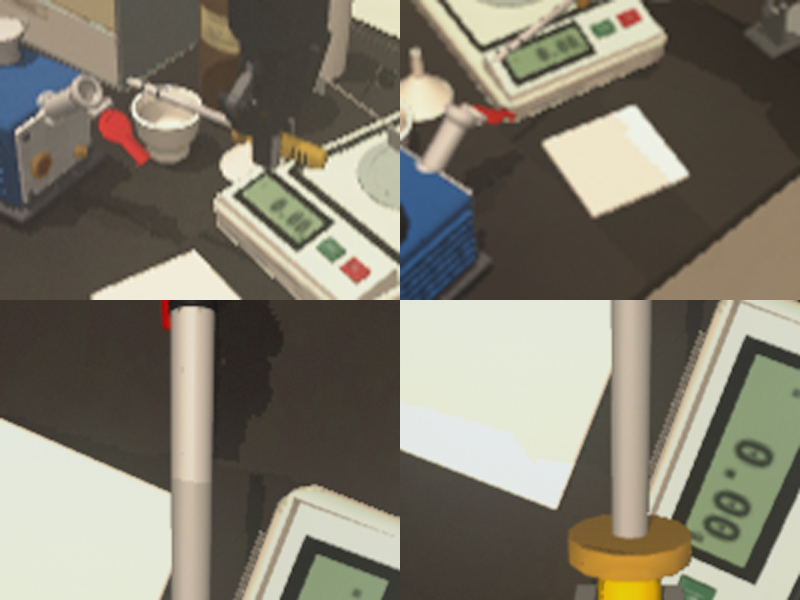

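The level rod stands off the mouth. In the scene view its tip is at px (282.7,156.7) and the mouth at (270,161.3). In the side view the tip is at (291.7,220) and the mouth at (280.7,237.3). I'll triangulate both.

```bash
python3 - <<'E'
from h import *
import pickle
S,D=pickle.load(open("sd2.pkl","rb"));W=pickle.load(open("wf.pkl","rb"));S1,D1=pickle.load(open("sd.pkl","rb"));W1=pickle.load(open("wc.pkl","rb"))
o=get_obs();T=rot(o["tool_rot"]);p=np.array(o["eef_pos"]);print("tcp",p.round(4))
tip,e=tri(S,(282.5,156.5),D,(291.7,220));print("tip",tip.round(4),e.round(4),"tool",(T.T@(tip-p)).round(4))
for q in((270,161.3),(269,160.5)):print("mouth",*tri(S,q,D,(280.7,237.6)),*tri(S,q,W1,(311.3,164.7)))
for q in((315,224),(315,218)):
  P=plane(W,q,p[2]+.019);print("collar",P.round(4),(T.T@(P-p)).round(4))
# fit rim ellipse in scene: bright ring
cv2.imwrite("pics/rim.png",np.hstack([crop(S[0],250,145,40,30,400,300),crop(D[0],262,222,40,30,400,300)]))
E
```

```text
tcp [ 0.5704 -0.0724  0.1504]
tip [0.5506 0.0721 0.1696] 0.0021 tool [ 0.0005 -0.1459 -0.0192]
mouth [0.54639139 0.11620247 0.13588169] 0.00168221492563446 [0.54524868 0.1167381  0.13665019] 0.003505920988287248
mouth [0.54434822 0.1177216  0.13868224] 0.0018976813156233276 [0.54440401 0.11790181 0.13935614] 0.0013539942362054702
collar [ 0.5664 -0.0457  0.1694] [-0.0003 -0.027  -0.019 ]
collar [ 0.566  -0.0428  0.1694] [-0.0003 -0.0299 -0.019 ]
```

View pics/rim.png

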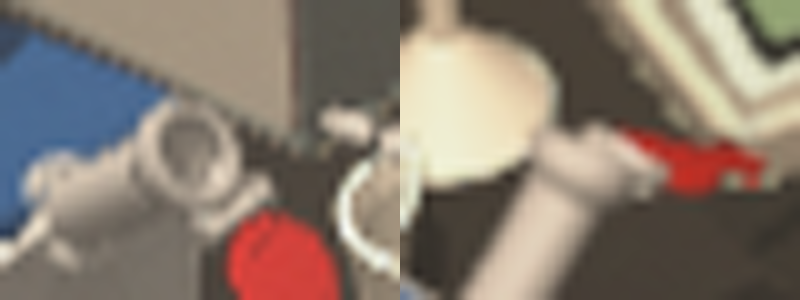

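The rim ellipse centre is at scene px ~(269.3,159.8). In the side view it's edge-on at about (282,237). I'll check this against the given 0.143 m height.

```bash
python3 - <<'E'
from h import *
import pickle
S,D=pickle.load(open("sd2.pkl","rb"));W1=pickle.load(open("wc.pkl","rb"))
for C,q in((S,(269.3,159.8)),(D,(280.7,237.5)),(D,(283,237.5)),(W1,(311.3,164.7))):print(q,plane(C,q,.143).round(4),plane(C,q,.140).round(4))
a=np.radians(98);h=np.array([np.cos(a),np.sin(a),0]);z=np.array([0,0,1.]);c,s=np.cos(np.radians(40)),np.sin(np.radians(40))
y=h*s+z*c;x=np.cross(h,z);n=-h*c+z*s
for M in(np.array([.5445,.1185,.141]),np.array([.5445,.119,.143])):
  print(M)
  for nm,P in {"c":M,"up":M+.0155*y,"dn":M-.0155*y,"x+":M+.0155*x,"x-":M-.0155*x,"disc":M+.006*n,"tab":M+.041*y+.004*n}.items():
    u=proj(S,P);v=proj(D,P);w=proj(W1,P)
    print(nm,"S crop",((u-[250,145])*10).round(),"D crop",((v-[262,222])*10+[400,0]).round(),"W1 crop",(w*1.5-[270,-300]).round())
E
```

```text
(269.3, 159.8) [0.5443 0.1154 0.143 ] [0.5472 0.1186 0.14  ]
(280.7, 237.5) [0.5401 0.1203 0.143 ] [0.5424 0.1186 0.14  ]
(283, 237.5) [0.5359 0.1159 0.143 ] [0.5382 0.1142 0.14  ]
(311.3, 164.7) [0.5439 0.119  0.143 ] [0.5439 0.1184 0.14  ]
[0.5445 0.1185 0.141 ]
c S crop [186. 149.] D crop [582. 148.] W1 crop [198. 547.]
up S crop [153. 100.] D crop [554. 138.] W1 crop [196. 534.]
dn S crop [218. 199.] D crop [610. 158.] W1 crop [200. 559.]
x+ S crop [222. 122.] D crop [540. 122.] W1 crop [223. 544.]
x- S crop [149. 177.] D crop [625. 175.] W1 crop [173. 551.]
disc S crop [199. 143.] D crop [593. 128.] W1 crop [199. 556.]
tab S crop [108.  13.] D crop [513. 108.] W1 crop [192. 515.]
[0.5445 0.119  0.143 ]
c S crop [184. 142.] D crop [580. 144.] W1 crop [198. 547.]
up S crop [152.  93.] D crop [552. 134.] W1 crop [196. 534.]
dn S crop [216. 192.] D crop [608. 153.] W1 crop [200. 559.]
x+ S crop [221. 115.] D crop [538. 118.] W1 crop [223. 543.]
x- S crop [147. 170.] D crop [623. 170.] W1 crop [173. 551.]
disc S crop [197. 136.] D crop [591. 124.] W1 crop [199. 556.]
tab S crop [106.   6.] D crop [511. 104.] W1 crop [192. 515.]
```

The mouth is at about (0.545,0.1175,0.142), agreeing within 1 mm of the robot and camera frames. The rod tip is 145 mm ahead of the grasp, with zero lateral skew. My plan is to nose the level rod into the funnel, swing the gripper up an arc about the tip so the rod pivots to 40° in the soft grip, then push along the bore.

```bash
python3 -m handwheel '[{"grip":0.5,"tx":0.1,"ty":-1.5,"tz":1.5,"yaw":0},{"grip":0.5,"tx":0,"ty":-1.5,"tz":1.4,"yaw":0},{"grip":0.5,"tx":0,"ty":0,"tz":0,"yaw":0},{"grip":0.5,"tx":0,"ty":0,"tz":0,"yaw":0},{"grip":0.5,"tx":0,"ty":0,"tz":0,"yaw":0}]'
cat > st.py <<'E'
from h import *
o=get_obs();p=np.array(o["eef_pos"]);M=np.array([.545,.1175,.142]);a=np.radians(98);h=np.array([np.cos(a),np.sin(a),0]);x=np.array([np.sin(a),-np.cos(a),0])
T=rot(o["tool_rot"]);d=p-M;f=np.array(o["contact_force"])
print("G rel M mm: h %.1f z %.1f x %.1f yawerr %.1f"%(d@h*1e3,d[2]*1e3+19,d@x*1e3,np.degrees(np.arctan2(T[1,0],T[0,0]))-8),"F h,x,z",(f@h).round(1),(f@x).round(1),f[2].round(1),"tq",np.round(o["torque"],2))
E
python3 st.py
```

```text
t: 10.2
eef_pos: [0.5674, -0.0435, 0.1212]
tool_rot: [0.0, 0.998, 0.069, 0.001]
contact_force: [0.2, -0.4, -0.9]
gripper_width: 0.162
G rel M mm: h -162.6 z -1.8 x -0.3 yawerr -0.1 F h,x,z -0.4 0.1 -0.9 tq [ 0.02 -0.05 -0.  ]
```

```bash
python3 -m handwheel '[{"grip":0.5,"tx":0,"ty":-1,"tz":0,"yaw":0},{"grip":0.5,"tx":0,"ty":-0.8,"tz":0,"yaw":0},{"grip":0.5,"tx":0,"ty":-0.7,"tz":0,"yaw":0},{"grip":0.5,"tx":0,"ty":0,"tz":0,"yaw":0},{"grip":0.5,"tx":0,"ty":0,"tz":0,"yaw":0}]'; python3 st.py; python3 - <<'E'
from h import *
S=cam("scene");D=cam("side")
cv2.imwrite("pics/c5.png",np.hstack([crop(S[0],250,140,60,45),crop(D[0],260,205,60,45)]))
E
```

```text
t: 10.7
eef_pos: [0.563, -0.0172, 0.1203]
tool_rot: [-0.0, 0.998, 0.07, -0.0]
contact_force: [0.2, -0.3, -1.0]
gripper_width: 0.159
G rel M mm: h -135.9 z -2.7 x -0.9 yawerr 0.0 F h,x,z -0.4 0.1 -1.0 tq [-0.07 -0.   -0.08]
```

View pics/c5.png

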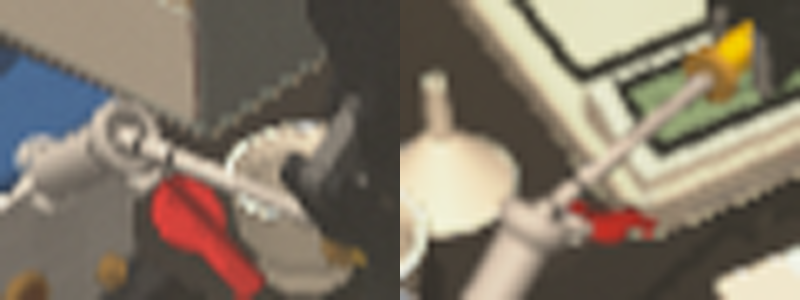

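The scene view shows the tip inside the mouth, near its centre, with no contact force yet. Now the arc to about 20°.

```bash
python3 -m handwheel '[{"grip":0.5,"tx":0.1,"ty":-0.1,"tz":-1.2,"yaw":0},{"grip":0.5,"tx":0,"ty":-0.2,"tz":-1.2,"yaw":0},{"grip":0.5,"tx":0,"ty":0,"tz":0,"yaw":0}]';python3 st.py;  python3 -m handwheel '[{"grip":0.5,"tx":0,"ty":-0.3,"tz":-1.2,"yaw":0},{"grip":0.5,"tx":0,"ty":-0.4,"tz":-1.1,"yaw":0},{"grip":0.5,"tx":0,"ty":0,"tz":0,"yaw":0}]'; python3 st.py; cat > pitch.py <<'E'
from h import *
# rod pitch seen by the wrist camera (handle/collar) and the side view
import sys
o=get_obs();C=cam("wrist");S=cam("scene");D=cam("side")
import pickle;pickle.dump((C,S,D,o),open(sys.argv[1]+".pkl","wb"))
p=np.array(o["eef_pos"]);T=rot(o["tool_rot"]);r={}
for n,K in(("W",C),("S",S),("D",D)):
    g=proj(K,p-T[:,2]*.019);b=[int(max(0,g[0]-45)),int(max(0,g[1]-45)),int(g[0]+45),int(g[1]+45)]
    if n=="W": b=[200,100,430,400]
    try:
        m,c,s=blob(mask(K[0],(8,110,80),(35,255,255),b));v=cv2.fitLine(cv2.findNonZero(m),cv2.DIST_L2,0,.01,.01).ravel()
        print(n,"c",c.round(1),"bbox",s,"dir",np.degrees(np.arctan2(v[1],v[0])).round(1),"| expected dir for pitch:",end=" ")
        for th in(0,20,40):
            u=-T[:,1]*np.cos(np.radians(th))-np.array([0,0,1])*np.sin(np.radians(th));G=p-T[:,2]*.019
            w=proj(K,G+.028*u)-proj(K,G-.045*u);print(th,np.degrees(np.arctan2(w[1],w[0])).round(1),np.linalg.norm(w).round(1),end="; ")
        print()
    except Exception as e: print(n,"none",e)
E
python3 pitch.py p1
```

```text
t: 11.1
eef_pos: [0.5648, -0.0149, 0.1465]
tool_rot: [0.0, 0.998, 0.07, 0.001]
contact_force: [-0.4, -2.9, -0.7]
gripper_width: 0.157
G rel M mm: h -133.8 z 23.5 x 1.1 yawerr 0.0 F h,x,z -2.8 -0.8 -0.7 tq [-0.87  0.17  0.24]
t: 11.4
eef_pos: [0.5638, -0.008, 0.1696]
tool_rot: [0.001, 0.998, 0.07, 0.001]
contact_force: [0.2, -5.9, 1.0]
gripper_width: 0.161
G rel M mm: h -126.9 z 46.6 x 1.1 yawerr 0.0 F h,x,z -5.8 -0.6 1.0 tq [-1.35  0.22  0.22]
W c [314.2 278.2] bbox [ 286  215   56  138 4374] dir 89.6 | expected dir for pitch: 0 -89.8 129.7; 20 -90.1 155.2; 40 -90.3 165.6; 
S c [318.3 161.6] bbox [311 158  16   9 121] dir 3.2 | expected dir for pitch: 0 -158.3 26.7; 20 -177.9 23.4; 40 156.5 20.8; 
D c [306.2 203.1] bbox [301 196   9  14  70] dir -71.2 | expected dir for pitch: 0 141.1 21.6; 20 128.8 25.0; 40 118.7 26.4;
```

The rod is pivoting: the scene view gives about 20° of pitch, with about 6 N of axial reaction. On to 40°.

```bash
python3 -m handwheel '[{"grip":0.5,"tx":-0.1,"ty":-0.4,"tz":-1.1,"yaw":0},{"grip":0.5,"tx":0,"ty":-0.5,"tz":-1.0,"yaw":0},{"grip":0.5,"tx":0,"ty":0,"tz":0,"yaw":0}]';python3 st.py;  python3 -m handwheel '[{"grip":0.5,"tx":0,"ty":-0.7,"tz":-0.9,"yaw":0},{"grip":0.5,"tx":0,"ty":-0.8,"tz":-0.9,"yaw":0},{"grip":0.5,"tx":0,"ty":0,"tz":0,"yaw":0},{"grip":0.5,"tx":0,"ty":0,"tz":0,"yaw":0}]'; python3 st.py;python3 pitch.py p2
```

```text
t: 11.85
eef_pos: [0.5614, 0.0023, 0.1902]
tool_rot: [-0.0, 0.998, 0.071, 0.001]
contact_force: [-0.2, -3.4, 1.0]
gripper_width: 0.161
G rel M mm: h -116.4 z 67.2 x 0.2 yawerr 0.1 F h,x,z -3.3 -0.7 1.0 tq [-0.48 -0.06  0.04]
t: 12.25
eef_pos: [0.5583, 0.0174, 0.2063]
tool_rot: [-0.001, 0.998, 0.07, -0.0]
contact_force: [0.0, 0.8, -1.2]
gripper_width: 0.162
G rel M mm: h -100.9 z 83.3 x -0.8 yawerr 0.1 F h,x,z 0.8 0.2 -1.2 tq [-0.04 -0.01 -0.03]
W c [314.1 278.4] bbox [ 288  214   53  139 4576] dir -89.9 | expected dir for pitch: 0 -89.8 129.7; 20 -90.0 155.1; 40 -90.2 165.3; 
S c [321.6 121. ] bbox [314 112  18  18 185] dir -64.0 | expected dir for pitch: 0 -158.9 26.6; 20 -179.4 23.3; 40 154.1 21.0; 
D c [326.4 152.9] bbox [321 148  15  13 117] dir -49.3 | expected dir for pitch: 0 141.8 22.3; 20 129.2 25.8; 40 118.8 27.2;
```

```bash
cat > pit2.py <<'E'
from h import *
import sys,pickle
C,S,D,o=pickle.load(open(sys.argv[1]+".pkl","rb"));p=np.array(o["eef_pos"]);T=rot(o["tool_rot"]);G=p-T[:,2]*.019
U=lambda th:-T[:,1]*np.cos(np.radians(th))-np.array([0,0,1])*np.sin(np.radians(th))
m=mask(C[0],(8,110,60),(21,255,255),(250,150,380,320));m,c,s=blob(m);print("W collar",c.round(1),s)
print(" expect",[(th,proj(C,G+.027*U(th)).round(1).tolist()) for th in(0,10,20,30,40,50)])
for n,K in(("S",S),("D",D)):
    q=proj(K,G+.027*U(40)).astype(int)
    hsv=cv2.cvtColor(K[0],cv2.COLOR_BGR2HSV)
    m=mask(K[0],(12,100,60),(35,255,255),(q[0]-25,q[1]-25,q[0]+25,q[1]+25))
    nn,l,st,ce=cv2.connectedComponentsWithStats(m);print(n,[(st[i].tolist(),ce[i].round(1).tolist()) for i in range(1,nn) if st[i,4]>8],"exp collar/handle:",[(th,proj(K,G+.027*U(th)).round(),proj(K,G-.03*U(th)).round()) for th in(20,40)])
E
python3 pit2.py p1; python3 pit2.py p2
python3 - <<'E'
import pickle,cv2,numpy as np
from h import crop
C,S,D,o=pickle.load(open("p2.pkl","rb"))
cv2.imwrite("pics/c6.png",np.hstack([crop(S[0],250,90,100,75),crop(D[0],260,150,133,100)]))
E
```

```text
W collar [313.6 222.4] [286 215  56  27 789]
 expect [(0, [316.8, 225.3]), (10, [316.7, 222.3]), (20, [316.6, 221.2]), (30, [316.5, 221.7]), (40, [316.4, 223.9]), (50, [316.3, 227.4])]
S [([322, 138, 5, 12, 41], [324.6, 144.0]), ([296, 158, 6, 8, 38], [298.7, 161.7]), ([311, 158, 16, 9, 131], [318.4, 161.8])] exp collar/handle: [(20, array([301., 161.]), array([319., 161.])), (40, array([302., 164.]), array([317., 157.]))]
D [([318, 185, 3, 8, 17], [319.1, 188.3]), ([301, 196, 10, 14, 73], [306.2, 203.0])] exp collar/handle: [(20, array([304., 206.]), array([317., 191.])), (40, array([306., 207.]), array([316., 189.]))]
W collar [313.4 227.2] [ 288  214   53   81 1072]
 expect [(0, [316.8, 225.3]), (10, [316.7, 222.3]), (20, [316.6, 221.2]), (30, [316.5, 221.8]), (40, [316.5, 224.0]), (50, [316.4, 227.5])]
S [([311, 123, 6, 13, 43], [314.6, 129.9]), ([302, 136, 15, 17, 157], [309.0, 143.6]), ([289, 143, 5, 12, 38], [290.8, 148.4])] exp collar/handle: [(20, array([291., 145.]), array([309., 145.])), (40, array([293., 149.]), array([307., 141.]))]
D [([313, 179, 2, 5, 10], [313.5, 181.0]), ([296, 191, 9, 14, 65], [300.7, 198.4])] exp collar/handle: [(20, array([298., 201.]), array([311., 185.])), (40, array([300., 202.]), array([310., 184.]))]
```

View pics/c6.png

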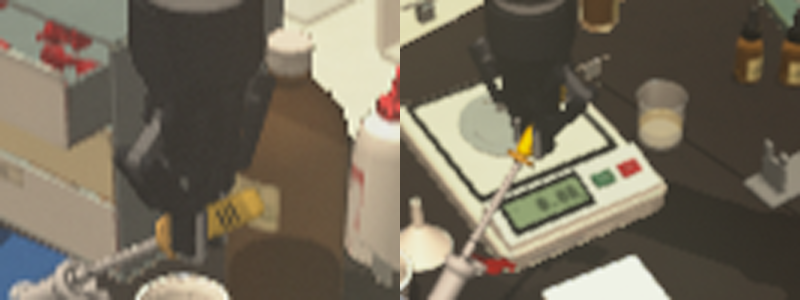

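The last crops show the rod entering the neck in line with it, at roughly 33 to 40°, and the gripper lies on the bore axis. I'll insert along the bore in steps and watch the forces.

```bash
python3 -m handwheel '[{"grip":0.5,"tx":0.1,"ty":-0.77,"tz":0.64,"yaw":0},{"grip":0.5,"tx":0,"ty":-0.77,"tz":0.64,"yaw":0},{"grip":0.5,"tx":0,"ty":0,"tz":0,"yaw":0}]';python3 st.py;  python3 -m handwheel '[{"grip":0.5,"tx":0,"ty":-0.77,"tz":0.64,"yaw":0},{"grip":0.5,"tx":0,"ty":-0.77,"tz":0.64,"yaw":0},{"grip":0.5,"tx":0,"ty":0,"tz":0,"yaw":0},{"grip":0.5,"tx":0,"ty":0,"tz":0,"yaw":0}]'; python3 st.py;python3 pitch.py p3 >/dev/null; python3 pit2.py p3
```

```text
t: 12.7
eef_pos: [0.5562, 0.0332, 0.1919]
tool_rot: [-0.0, 0.997, 0.071, -0.001]
contact_force: [-0.5, -0.4, -1.4]
gripper_width: 0.155
G rel M mm: h -85.1 z 68.9 x -0.6 yawerr 0.1 F h,x,z -0.3 -0.5 -1.4 tq [-0.19 -0.01 -0.02]
t: 13.1
eef_pos: [0.5547, 0.0471, 0.1803]
tool_rot: [0.0, 0.998, 0.07, -0.001]
contact_force: [-0.7, 1.7, -1.8]
gripper_width: 0.16
G rel M mm: h -71.1 z 57.3 x -0.2 yawerr 0.0 F h,x,z 1.7 -0.5 -1.8 tq [-0.19  0.06  0.03]
W collar [315.  224.9] [ 288  214   54   28 1033]
 expect [(0, [316.8, 225.3]), (10, [316.7, 222.3]), (20, [316.6, 221.2]), (30, [316.6, 221.8]), (40, [316.5, 223.9]), (50, [316.5, 227.4])]
S [([292, 142, 14, 12, 110], [298.1, 147.3]), ([280, 148, 5, 11, 27], [281.4, 153.0])] exp collar/handle: [(20, array([282., 150.]), array([299., 150.])), (40, array([284., 153.]), array([298., 147.]))]
D [([288, 204, 9, 14, 74], [293.4, 211.4])] exp collar/handle: [(20, array([291., 214.]), array([304., 198.])), (40, array([292., 215.]), array([303., 197.]))]
```

```bash
python3 -m handwheel '[{"grip":0.5,"tx":0,"ty":-0.9,"tz":0.7,"yaw":0},{"grip":0.5,"tx":0,"ty":-0.9,"tz":0.7,"yaw":0},{"grip":0.5,"tx":0,"ty":0,"tz":0,"yaw":0}]';python3 st.py;  python3 -m handwheel '[{"grip":0.5,"tx":0,"ty":-0.9,"tz":0.74,"yaw":0},{"grip":0.5,"tx":0,"ty":-0.9,"tz":0.74,"yaw":0},{"grip":0.5,"tx":0,"ty":0,"tz":0,"yaw":0},{"grip":0.5,"tx":0,"ty":0,"tz":0,"yaw":0}]'; python3 st.py
```

```text
t: 13.55
eef_pos: [0.5518, 0.0664, 0.1654]
tool_rot: [-0.0, 0.997, 0.071, -0.001]
contact_force: [0.1, 0.3, -3.3]
gripper_width: 0.159
G rel M mm: h -51.5 z 42.4 x -0.3 yawerr 0.1 F h,x,z 0.3 0.2 -3.3 tq [-0.31 -0.09  0.01]
t: 13.95
eef_pos: [0.5498, 0.0831, 0.1515]
tool_rot: [-0.0, 0.998, 0.07, -0.0]
contact_force: [0.4, -0.5, -2.0]
gripper_width: 0.163
G rel M mm: h -34.7 z 28.5 x -0.1 yawerr 0.1 F h,x,z -0.6 0.4 -2.0 tq [-0.22  0.07 -0.02]
```

```bash
python3 -m handwheel '[{"grip":0.5,"tx":0,"ty":-0.77,"tz":0.64,"yaw":0},{"grip":0.5,"tx":0,"ty":0,"tz":0,"yaw":0},{"grip":0.5,"tx":0,"ty":0,"tz":0,"yaw":0}]'>/dev/null;python3 st.py; for i in 1 2; do python3 -m handwheel '[{"grip":0.5,"tx":0,"ty":-0.2,"tz":0.16,"yaw":0},{"grip":0.5,"tx":0,"ty":0,"tz":0,"yaw":0},{"grip":0.5,"tx":0,"ty":0,"tz":0,"yaw":0}]'>/dev/null; python3 st.py;done
```

```text
G rel M mm: h -27.4 z 22.4 x 0.2 yawerr 0.0 F h,x,z -0.3 1.1 -1.6 tq [-0.03  0.   -0.01]
G rel M mm: h -25.8 z 21.0 x 0.3 yawerr -0.0 F h,x,z 0.2 -0.5 -0.4 tq [-0.05 -0.    0.  ]
G rel M mm: h -23.8 z 19.4 x 0.4 yawerr -0.0 F h,x,z -0.2 1.9 -1.2 tq [-0.05 -0.12  0.05]
```

```bash
for i in 1 2 3; do python3 -m handwheel '[{"grip":0.5,"tx":0,"ty":-0.15,"tz":0.13,"yaw":0},{"grip":0.5,"tx":0,"ty":0,"tz":0,"yaw":0},{"grip":0.5,"tx":0,"ty":0,"tz":0,"yaw":0}]'>/dev/null; python3 st.py;done; python3 pitch.py p4 >/dev/null; python3 pit2.py p4
```

```text
G rel M mm: h -23.7 z 19.2 x 0.4 yawerr -0.1 F h,x,z -4.2 -2.7 10.5 tq [-0.87  0.65  0.06]
G rel M mm: h -23.7 z 19.1 x 0.5 yawerr -0.1 F h,x,z -7.1 -7.2 19.8 tq [-1.66  1.45  0.17]
G rel M mm: h -23.7 z 19.0 x 0.5 yawerr -0.2 F h,x,z -10.8 -11.6 31.4 tq [-2.47  2.22  0.11]
W collar [314.1 225.4] [ 287  214   55   38 1072]
 expect [(0, [316.8, 225.3]), (10, [316.7, 222.3]), (20, [316.6, 221.1]), (30, [316.5, 221.7]), (40, [316.4, 223.8]), (50, [316.4, 227.3])]
S [([277, 149, 14, 12, 101], [282.9, 153.9]), ([266, 155, 5, 10, 23], [267.3, 159.4]), ([265, 178, 4, 5, 16], [266.6, 180.2]), ([251, 181, 6, 3, 14], [253.8, 182.2])] exp collar/handle: [(20, array([268., 156.]), array([284., 157.])), (40, array([270., 159.]), array([283., 153.]))]
D [([277, 224, 9, 15, 72], [281.8, 231.8])] exp collar/handle: [(20, array([280., 234.]), array([293., 218.])), (40, array([281., 235.]), array([291., 216.]))]
```

It stops hard at 30.4 mm axial distance, exactly where the collar should seat (30). The reaction is more vertical than axial, though. I'll ease off and re-push along a slightly higher line, to confirm the stop is the collar and not a fingertip.

```bash
python3 -m handwheel '[{"grip":0.5,"tx":0,"ty":0.4,"tz":-0.4,"yaw":0},{"grip":0.5,"tx":0,"ty":0,"tz":-0.15,"yaw":0},{"grip":0.5,"tx":0,"ty":0,"tz":0,"yaw":0}]'>/dev/null;python3 st.py; for i in 1 2; do python3 -m handwheel '[{"grip":0.5,"tx":0,"ty":-0.2,"tz":0.1,"yaw":0},{"grip":0.5,"tx":0,"ty":0,"tz":0,"yaw":0},{"grip":0.5,"tx":0,"ty":0,"tz":0,"yaw":0}]'>/dev/null; python3 st.py;done
```

```text
G rel M mm: h -24.0 z 20.7 x 0.2 yawerr -0.0 F h,x,z -3.1 -0.1 -1.3 tq [-0.83 -0.14 -0.04]
G rel M mm: h -23.0 z 20.0 x 0.1 yawerr -0.1 F h,x,z -5.6 -2.3 4.6 tq [-1.72  0.16  0.08]
G rel M mm: h -22.9 z 19.9 x 0.2 yawerr -0.1 F h,x,z -11.4 -5.4 14.2 tq [-2.69  0.7   0.04]
```

It's the same axial stop (30.3 mm) on a different line, and the force is now axial (~18 N), so the collar is seated on the mouth. I'll take one last look to confirm before withdrawing numerically.

```bash
python3 -m handwheel '[{"grip":0.5,"tx":0,"ty":0.7,"tz":-0.6,"yaw":0},{"grip":0.5,"tx":0,"ty":1.15,"tz":-0.96,"yaw":0},{"grip":0.5,"tx":0,"ty":1.53,"tz":-1.28,"yaw":0},{"grip":0.5,"tx":0,"ty":0,"tz":0,"yaw":0}]'>/dev/null;python3 st.py; python3 -m handwheel '[{"grip":0.5,"tx":0,"ty":1.53,"tz":-1.28,"yaw":0},{"grip":0.5,"tx":0,"ty":0,"tz":0,"yaw":0},{"grip":0.5,"tx":0,"ty":0,"tz":0,"yaw":0}]'>/dev/null;python3 st.py; python3 pitch.py p5 >/dev/null; python3 pit2.py p5
```

```text
G rel M mm: h -56.1 z 49.2 x 1.0 yawerr -0.2 F h,x,z -2.2 -0.8 -1.4 tq [-0.65  0.19  0.15]
G rel M mm: h -69.0 z 60.6 x 0.5 yawerr -0.1 F h,x,z -1.7 -0.3 -1.4 tq [-0.26  0.08  0.02]
W collar [314.8 225.4] [ 288  214   53   36 1053]
 expect [(0, [316.8, 225.3]), (10, [316.7, 222.3]), (20, [316.6, 221.2]), (30, [316.5, 221.8]), (40, [316.4, 223.9]), (50, [316.4, 227.4])]
S [([291, 140, 14, 13, 110], [296.8, 145.7]), ([279, 147, 4, 10, 25], [280.4, 151.7])] exp collar/handle: [(20, array([282., 149.]), array([299., 149.])), (40, array([283., 152.]), array([297., 145.]))]
D [([287, 204, 10, 15, 79], [292.6, 211.8])] exp collar/handle: [(20, array([290., 213.]), array([303., 198.])), (40, array([292., 215.]), array([302., 196.]))]
```

```bash
python3 -m handwheel '[{"grip":0.5,"tx":-0.1,"ty":1.3,"tz":-0.85,"yaw":0},{"grip":0.5,"tx":0,"ty":1.3,"tz":-0.85,"yaw":0},{"grip":0.5,"tx":0,"ty":1.3,"tz":-0.8,"yaw":0},{"grip":0.5,"tx":0,"ty":0,"tz":0,"yaw":0},{"grip":0.5,"tx":0,"ty":0,"tz":0,"yaw":0}]'>/dev/null;python3 st.py; python3 -m handwheel '[{"grip":0.5,"tx":0,"ty":0.7,"tz":1.1,"yaw":0},{"grip":0.5,"tx":0,"ty":0.7,"tz":1.1,"yaw":0},{"grip":0.5,"tx":0,"ty":0.5,"tz":1.1,"yaw":0},{"grip":0.5,"tx":0,"ty":0,"tz":0,"yaw":0},{"grip":0.5,"tx":0,"ty":0,"tz":0,"yaw":0}]'>/dev/null;python3 st.py; python3 pitch.py p6 >/dev/null; python3 pit2.py p6
```

```text
G rel M mm: h -108.0 z 85.5 x -0.6 yawerr -0.1 F h,x,z 0.5 -0.3 -1.2 tq [0.04 0.05 0.06]
G rel M mm: h -126.4 z 51.0 x -1.7 yawerr 0.0 F h,x,z 0.3 -0.9 -0.1 tq [-0.06 -0.01  0.04]
W collar [313.7 224.6] [287 217  55  39 777]
 expect [(0, [316.8, 225.3]), (10, [316.7, 222.3]), (20, [316.7, 221.2]), (30, [316.6, 221.8]), (40, [316.6, 223.9]), (50, [316.5, 227.4])]
S [([319, 137, 7, 12, 43], [323.4, 143.7]), ([310, 155, 16, 10, 129], [317.6, 159.2]), ([296, 157, 5, 9, 35], [298.3, 160.7])] exp collar/handle: [(20, array([300., 160.]), array([318., 160.])), (40, array([301., 163.]), array([316., 156.]))]
D [([318, 183, 4, 8, 20], [319.5, 186.5]), ([302, 195, 9, 14, 68], [306.9, 202.0])] exp collar/handle: [(20, array([305., 205.]), array([317., 190.])), (40, array([306., 206.]), array([316., 188.]))]
```

The rod follows back down (about 23° now). Continuing to level.

```bash
python3 -m handwheel '[{"grip":0.5,"tx":0.1,"ty":0.5,"tz":1.1,"yaw":0},{"grip":0.5,"tx":0,"ty":0.4,"tz":1.1,"yaw":0},{"grip":0.5,"tx":0,"ty":0.3,"tz":1.1,"yaw":0},{"grip":0.5,"tx":0,"ty":0,"tz":0,"yaw":0}]'>/dev/null;python3 st.py; python3 -m handwheel '[{"grip":0.5,"tx":0,"ty":0.2,"tz":1.1,"yaw":0},{"grip":0.5,"tx":0,"ty":0.1,"tz":1.0,"yaw":0},{"grip":0.5,"tx":0,"ty":0,"tz":0,"yaw":0},{"grip":0.5,"tx":0,"ty":0,"tz":0,"yaw":0}]'>/dev/null;python3 st.py; python3 pitch.py p7 >/dev/null; python3 pit2.py p7
```

```text
G rel M mm: h -138.8 z 17.1 x -0.7 yawerr -0.1 F h,x,z -0.3 -0.2 0.1 tq [ 0.28 -0.01 -0.01]
G rel M mm: h -141.7 z -2.3 x 0.0 yawerr -0.0 F h,x,z 0.8 0.1 -0.4 tq [-0.07  0.01  0.  ]
W collar [314.  229.5] [ 285  211   59   46 1524]
 expect [(0, [316.8, 225.3]), (10, [316.7, 222.3]), (20, [316.6, 221.2]), (30, [316.6, 221.8]), (40, [316.5, 223.9]), (50, [316.4, 227.4])]
S [([301, 177, 6, 5, 18], [303.5, 178.7]), ([316, 176, 15, 13, 103], [323.0, 182.6])] exp collar/handle: [(20, array([305., 178.]), array([323., 180.])), (40, array([307., 182.]), array([321., 176.]))]
D [([322, 198, 3, 6, 12], [322.8, 200.5]), ([304, 206, 10, 13, 72], [309.7, 212.3])] exp collar/handle: [(20, array([309., 216.]), array([320., 201.])), (40, array([310., 217.]), array([319., 200.]))]
```

```bash
python3 -m handwheel '[{"grip":0.5,"tx":0,"ty":2,"tz":0,"yaw":0},{"grip":0.5,"tx":0,"ty":2,"tz":0,"yaw":0},{"grip":0.5,"tx":0,"ty":2,"tz":0,"yaw":0},{"grip":0.5,"tx":0,"ty":0,"tz":-2.5,"yaw":0},{"grip":0.5,"tx":0,"ty":0,"tz":-2.5,"yaw":0}]'
python3 -m handwheel '[{"grip":0.5,"tx":0,"ty":0,"tz":0,"yaw":4},{"grip":0.5,"tx":0,"ty":0,"tz":0,"yaw":4},{"grip":0.5,"tx":0,"ty":0,"tz":0,"yaw":4},{"grip":0.5,"tx":0,"ty":0,"tz":0,"yaw":4},{"grip":0.5,"tx":0,"ty":0,"tz":0,"yaw":0}]'
python3 -m handwheel '[{"grip":0.5,"tx":-2.8,"ty":3.5,"tz":0,"yaw":0},{"grip":0.5,"tx":-2.8,"ty":3.5,"tz":0,"yaw":0},{"grip":0.5,"tx":-2.8,"ty":3.5,"tz":0,"yaw":0},{"grip":0.5,"tx":0,"ty":0,"tz":0,"yaw":0},{"grip":0.5,"tx":0,"ty":0,"tz":0,"yaw":0}]'
python3 pitch.py p8
python3 - <<'E'
from h import *
import pickle
C,S,D,o=pickle.load(open("p8.pkl","rb"));p=np.array(o["eef_pos"]);T=rot(o["tool_rot"]);G=p-T[:,2]*.019
U=lambda th:-T[:,1]*np.cos(np.radians(th))-np.array([0,0,1])*np.sin(np.radians(th))
for n,K,(ox,oy) in(("S",S,(240,150)),("D",D,(280,170))):
    print(n,[(th,((proj(K,G+.145*U(th))-[ox,oy])*3).round().tolist(),((proj(K,G+.03*U(th))-[ox,oy])*3).round().tolist()) for th in(-10,0,10)])
print([(th,proj(C,G+.145*U(th)).round().tolist(),proj(C,G+.027*U(th)).round().tolist()) for th in(-10,0,10)])
cv2.imwrite("pics/c7.png",np.vstack([np.hstack([crop(S[0],240,150,133,100),crop(D[0],280,170,133,100)]),np.hstack([crop(C[0],0,0,640,400,400,250),crop(S[0],0,0,640,400,400,250)])]))
E
```

```text
t: 20.25
eef_pos: [0.5725, -0.083, 0.1712]
tool_rot: [0.0, 0.998, 0.069, -0.001]
contact_force: [0.8, 1.2, -0.8]
gripper_width: 0.16
t: 20.75
eef_pos: [0.5732, -0.0819, 0.1713]
tool_rot: [0.0, 0.998, -0.07, 0.0]
contact_force: [0.1, 0.4, -0.9]
gripper_width: 0.158
t: 21.25
eef_pos: [0.475, -0.1751, 0.1715]
tool_rot: [0.0, 0.998, -0.07, 0.0]
contact_force: [0.4, 0.8, -0.1]
gripper_width: 0.161
W c [314.  273.6] bbox [ 284  211   61  142 4749] dir 89.9 | expected dir for pitch: 0 -89.8 129.9; 20 -90.0 155.3; 40 -90.2 165.5; 
S c [347.4 214.5] bbox [340 205  17  19 143] dir 40.7 | expected dir for pitch: 0 -142.9 29.3; 20 -161.0 23.8; 40 170.6 19.2; 
D c [331.4 147.1] bbox [329 141   7  17  83] dir -77.7 | expected dir for pitch: 0 154.2 21.7; 20 140.8 24.6; 40 129.4 25.7; 
S [(-10, [171.0, 55.0], [268.0, 149.0]), (0, [170.0, 80.0], [268.0, 154.0]), (10, [172.0, 107.0], [268.0, 160.0])]
D [(-10, [163.0, 87.0], [260.0, 57.0]), (0, [161.0, 109.0], [260.0, 61.0]), (10, [162.0, 128.0], [260.0, 65.0])]
[(-10, [320.0, -166.0], [317.0, 230.0]), (0, [318.0, -108.0], [317.0, 225.0]), (10, [317.0, -59.0], [317.0, 222.0])]
```

View pics/c7.png

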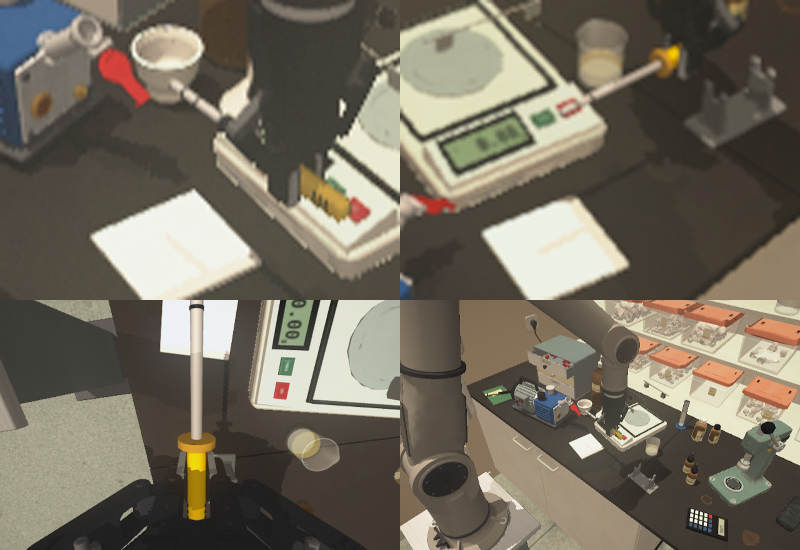

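The rod is out and sits level to within about 1° in both views: scene tip at crop (172,82) against (170,80) expected for level. It lies over the tile centre, with its shadow on the tile. The cap hangs open and nothing else has moved. I'll firm the grip and lower to about 4 cm above the tile.

```bash
python3 -m handwheel '[{"grip":0.5,"tx":0,"ty":0,"tz":3.5,"yaw":0},{"grip":0.5,"tx":0,"ty":0,"tz":3.5,"yaw":0},{"grip":0.5,"tx":0,"ty":0,"tz":3,"yaw":0},{"grip":0.5,"tx":0,"ty":0,"tz":2.5,"yaw":0},{"grip":0.5,"tx":0,"ty":0,"tz":1.5,"yaw":0}]' 40
python3 -m handwheel '[{"grip":0.5,"tx":0,"ty":0,"tz":0,"yaw":0},{"grip":0.5,"tx":0,"ty":0,"tz":0,"yaw":0},{"grip":0.5,"tx":0,"ty":0,"tz":0,"yaw":0},{"grip":0.5,"tx":0,"ty":0,"tz":0,"yaw":0},{"grip":0.5,"tx":0,"ty":0,"tz":0,"yaw":0}]'
python3 pitch.py p9 >/dev/null; python3 - <<'E'
from h import *
import pickle
C,S,D,o=pickle.load(open("p9.pkl","rb"));_,S0,D0,_=pickle.load(open("p7.pkl","rb"))
p=np.array(o["eef_pos"]);T=rot(o["tool_rot"]);G=p-T[:,2]*.019
U=lambda th:-T[:,1]*np.cos(np.radians(th))-np.array([0,0,1])*np.sin(np.radians(th))
for n,K,K0 in(("S",S,S0),("D",D,D0)):
    # rod pixels = change against the earlier frame, in a corridor around the expected rod over the tile
    a=proj(K,G+.145*U(0));b=proj(K,G+.055*U(0));d=cv2.absdiff(K[0],K0[0]).max(2)
    hsv=cv2.cvtColor(K[0],cv2.COLOR_BGR2HSV)
    # profile across the rod at several stations: strongest change along the vertical image line
    out=[]
    for s in(.06,.075,.09,.105,.12,.135):
        q=proj(K,G+s*U(0));up=proj(K,G+s*U(0)+[0,0,.02])-q;L=np.linalg.norm(up);e=up/L
        t=np.linspace(-L,L,61);v=cv2.remap(d.astype(np.float32),(q[0]+t*e[0]).astype(np.float32)[None],(q[1]+t*e[1]).astype(np.float32)[None],1)[0]
        out.append((s,(t*20/L)[v>0.5*v.max()].round(0)[[0,-1]].tolist(),int(v.max())))
    print(n,out)
print("tip xy",(G+.145*U(0)).round(3))
E
```

```text
t: 21.9
eef_pos: [0.4755, -0.1726, 0.0289]
tool_rot: [-0.0, 0.998, -0.068, -0.001]
contact_force: [-0.3, 0.6, -0.6]
gripper_width: 0.156
t: 22.4
eef_pos: [0.4761, -0.1743, 0.0319]
tool_rot: [0.0, 0.998, -0.07, 0.001]
contact_force: [0.6, -0.4, -0.7]
gripper_width: 0.157
S [(0.06, [-5.0, 7.0], 124), (0.075, [-20.0, -5.0], 164), (0.09, [-9.0, 0.0], 75), (0.105, [-10.0, 6.0], 66), (0.12, [-11.0, -1.0], 57), (0.135, [-11.0, -3.0], 59)]
D [(0.06, [-7.0, 4.0], 123), (0.075, [-7.0, 4.0], 116), (0.09, [-7.0, 4.0], 141), (0.105, [-7.0, 3.0], 128), (0.12, [-11.0, -1.0], 68), (0.135, [-11.0, 3.0], 63)]
tip xy [ 0.496 -0.031  0.051]
```

The side view shows the rod parallel to level at every dark-background station. The scene profile is muddied by the white tile and shadow, so I'll check with the black rings, triangulated on the tile.

```bash
python3 - <<'E'
from h import *
import pickle
C,S,D,o=pickle.load(open("p9.pkl","rb"))
p=np.array(o["eef_pos"]);T=rot(o["tool_rot"]);G=p-T[:,2]*.019;u=-T[:,1]
for n,K in(("S",S),("D",D)):
    g=cv2.cvtColor(K[0],cv2.COLOR_BGR2GRAY)
    a=proj(K,G+.145*u);q=proj(K,G+.10*u);print(n,"tip exp",a.round(1),"at .10",q.round(1))
    x0,y0=int(min(a[0],q[0])-8),int(min(a[1],q[1])-6);x1,y1=int(max(a[0],q[0])+6),int(max(a[1],q[1])+8)
    print(x0,y0);print("\n".join(" ".join("%3d"%v for v in r) for r in g[y0:y1,x0:x1]))
E
```

```text
S tip exp [297.5 220.3] at .10 [308.8 229.8]
289 214
 78  79  78  78  79  78  78  78  78  79  79 102 133 205 222 241 208  85  79  79  79  79  80  79  80
 78  80  78  79  79  79  78  78  79 111 205 212 222 241 241 241 241 208  86  80  79  79  79  80  78
 78  78  78  78  77  79  78 133 206 214 242 241 241 241 241 241 241 241 208  86  78  78  79  78  79
 78  79  78  80 101 134 204 221 241 241 241 241 241 241 241 241 241 241 242 207  85  79  79  78  78
 79  79 112 170 212 221 241 241 241 241 241 241 241 241 241 241 241 241 241 242 207  80  78  80  79
135 206 214 232 241 241 241 241 241 241 241 241 241 241 241 241 241 241 241 241 241 168  80  78  79
221 241 241 241 241 241 241 241 236 235 238 233 241 241 241 241 241 241 241 241 241 232 168  80  79
241 241 241 241 241 241 241 241 220 206 230 216 236 241 241 241 241 241 241 241 241 241 232 168  79
241 241 241 241 241 241 241 241 230 180 220 222 222 231 241 241 241 241 241 241 241 241 241 232 167
241 241 241 241 241 241 241 241 241 182 196 219 190 180 217 241 241 241 241 241 241 241 241 241 232
241 241 241 241 241 241 241 241 241 226 200 177
[... 2685 characters left out ...]
 231 212 189 191 188 203 221 235 235 235 228 214 182  85  54  50  51  53  54
235 235 235 235 235 235 235 235 223 197 205 222 235 235 235 235 228 197 164 158 130  83  52  55  57  59
235 235 235 235 235 235 235 235 235 235 235 235 235 228 214 214 197 164 182 202 193 154  71  60  60  59
235 235 235 235 235 235 235 235 235 235 235 228 214 197 164 164 182 203 214 228 224 211 147  63  60  59
235 235 235 235 235 235 235 235 235 228 214 197 164 165 164 178 213 228 225 225 226 230 217 148  59  59
235 235 235 235 235 235 235 235 235 218 164 164 182 202 197 210 225 224 226 229 232 235 235 207  94  59
235 235 235 235 235 235 235 235 228 197 182 203 214 228 225 225 224 226 231 235 235 234 235 225 170  85
```

```bash
python3 - <<'E'
from h import *
import pickle
C,S,D,o=pickle.load(open("p9.pkl","rb"));p=np.array(o["eef_pos"]);T=rot(o["tool_rot"]);G=p-T[:,2]*.019
P,e=tri(S,(298.3,220.9),D,(332.6,242.2));d=P-G;print("tip",P.round(4),e.round(4),"pitch down deg",np.degrees(np.arctan2(-d[2],np.hypot(*d[:2]))).round(2))
# ring 1 (S ~ (301,224.7)) (D ~(338,240.3)); ring 2 (S (305.3,228)) (D ...)
P,e=tri(S,(301.1,224.5),D,(337.8,239.2));d=P-G;print("ring",P.round(4),e.round(4),np.degrees(np.arctan2(-d[2],np.hypot(*d[:2]))).round(2))
print(o["eef_pos"],o["contact_force"])
E
```

```text
tip [ 0.4972 -0.0317  0.0476] 0.0019 pitch down deg 1.3
ring [ 0.4913 -0.0481  0.0512] 0.0009 -0.14
[ 0.47607002 -0.17426415  0.03187512] [ 0.5635601  -0.39206931 -0.71117578]
```

The rod is level to within about 1.3°, with its tip at (0.497,-0.032,0.048). That is 40 mm above the tile top, near its centre. Handing in.

```bash
python3 -c "
from station import *
print(get_obs()['t']);print(hand_in())"
```

```text
22.55
the job is handed in; nothing more can be done
None
```

The job is done and handed in at 22.6 s. The arm still holds the rod level, its tip about 40 mm above the middle of the white tile.

**What I did**
1. I pushed the red cap's tab outward, and the cap fell fully open. Its tab was seen at pixel (288,182), against (286,181) predicted for fully open.
2. I took the rod by its handle with a soft 20 N grip. The hand cannot tilt, so I put the level tip in the funnel and swung the gripper up, turning the rod in the pads to the neck's slope.
3. I pushed the rod down the neck until it stopped hard, then drew it out. I levelled it on the rim in the same way and held it over the tile with a 40 N grip.

**What the last checks showed**
- **Seating:** the rod stopped 30.3–30.4 mm from the mouth on two slightly different push lines, where 30 mm was expected for the collar. The first push's force was more vertical than along the bore, about 31 N. On the second push it was about 18 N and nearly along the bore. I inferred seating from these figures and did not see it in a close-up.
- **Level:** the tip measured about 1.3° down and a black ring near it about 0.1° up, so it is level within measuring error. Two cruder checks were unreliable: the brightness profile across the tile in the scene view, and the handle's direction.
- **Mouth height:** the cameras gave 136–141 mm, against 143 mm in the text. I used 142 mm and it fitted.
- **Other things:** the last pictures showed nothing else on the bench moved. The contact force at the end was under 1 N.

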